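Start the plate under the pot on a two-plate hob

TASK

Switch on the hob plate that the white pot stands on: with a fingertip, lightly push in the red main key, then the key of the same colour as the ring around the pot's plate, then the yellow boost key; each key stays down when pushed. Leave the other plate's key up, grasp nothing, and do not shift or lift the pot, the frying pan, the pepper mill or the canister.

Things in the scene. Friction and masses are not known exactly. Their poses are not given: they have to be found in the camera images.
- hob: two-plate countertop hob, fixed, 360 mm deep (its x) by 560 mm wide (its y), 60 mm high; origin at the centre of its underside, z up. Four push keys in a row along the edge nearest the robot (x = -138 mm): red, blue, green, yellow at y = +135, +45, -45, -135 mm. Takes a light push only: 20 N on it or a key is too hard
- blue_plate (a point): centre of the hob plate with the blue ring (202 mm across, a blue line leads to the blue key), on the hob's top face, at the hob's x = +55, y = +140 mm
- green_plate (a point): centre of the hob plate with the green ring (202 mm across, a green line leads to the green key), on the hob's top face, at the hob's x = +55, y = -140 mm
- main_key (a joint): red round push key (main switch), at the +y end of the row. Joint value in m: 0 = up (all start up), 0.008 = fully down. It moves straight down, giving way at about 2.5 N and needing about 4.5 N near the bottom; it stays where it is pushed to and counts as in from half-way (0.004) on
- blue_key (a joint): blue round push key (switches the plate with the blue ring), second from the +y end of the row. Joint value in m: 0 = up (all start up), 0.008 = fully down. It moves straight down, giving way at about 2.5 N and needing about 4.5 N near the bottom; it stays where it is pushed to and counts as in from half-way (0.004) on
- green_key (a joint): green round push key (switches the plate with the green ring), third from the +y end of the row. Joint value in m: 0 = up (all start up), 0.008 = fully down. It moves straight down, giving way at about 2.5 N and needing about 4.5 N near the bottom; it stays where it is pushed to and counts as in from half-way (0.004) on
- boost_key (a joint): yellow round push key (boost), at the -y end of the row. Joint value in m: 0 = up (all start up), 0.008 = fully down. It moves straight down, giving way at about 2.5 N and needing about 4.5 N near the bottom; it stays where it is pushed to and counts as in from half-way (0.004) on
- main_key_top (a point): centre of the flat top face of the red key, a 32 mm disc standing 12 mm above the hob's top face while up; this point goes down with the key
- blue_key_top (a point): centre of the flat top face of the blue key, a 32 mm disc standing 12 mm above the hob's top face while up; this point goes down with the key
- green_key_top (a point): centre of the flat top face of the green key, a 32 mm disc standing 12 mm above the hob's top face while up; this point goes down with the key
- boost_key_top (a point): centre of the flat top face of the yellow key, a 32 mm disc standing 12 mm above the hob's top face while up; this point goes down with the key
- pot: open white enamel pot with a black rim and two black side handles, 160 mm across (214 mm over the handles) and 88 mm high, loose, about 0.9 kg, standing near the middle of one of the two plates; origin at the centre of its underside. Must stay put
- pan: black frying pan, 172 mm across the rim and 42 mm high, with a wooden handle that points away from the robot (along its x, to 230 mm from its centre), loose, standing on the other plate; origin at the centre of its underside. Must stay put
- mill: dark wooden pepper mill, 56 mm across and 130 mm high, standing loose on the worktop beyond the hob's +y side; origin at the centre of its underside. Must stay put
- canister: white canister with a wooden lid, 86 mm across and 118 mm high, standing loose on the worktop beyond the hob's -y side; origin at the centre of its underside. Must stay put
Mind the look-alikes: they are no part of the job. Leave any blue or purple look-alike of the canister alone.

How it is judged (in metres and radians):
On the way, in this order (a step that is already met when the one before it is completed fails the run):
1. the red main key is pushed in (value of joint main_key above 0.004 m), for 0.1 s.
2. the key of the pot's plate is pushed in (((y of pot in the frame of hob above 0 m and value of joint blue_key above 0.004 m) or (y of pot in the frame of hob below 0 m and value of joint green_key above 0.004 m))), for 0.1 s.
3. the yellow boost key is pushed in (value of joint boost_key above 0.004 m), for 0.1 s.
At the end, for the whole second after the job is handed in: The red key, the key of the pot's plate and the yellow key are down by more than 4 mm, the other plate's key by less than 3 mm; pot and pan are within 20 mm, mill and canister within 30 mm of where they stood, all upright (value of joint each of main_key, boost_key above 0.004 m and ((y of pot in the frame of hob above 0 m and value of joint blue_key above 0.004 m) or (y of pot in the frame of hob below 0 m and value of joint green_key above 0.004 m)) and not ((y of pot in the frame of hob below 0 m and value of joint blue_key above 0.003 m) or (y of pot in the frame of hob above 0 m and value of joint green_key above 0.003 m)) and distance of each of pot, pan from where it was at the start of the episode below 0.02 m and distance of each of mill, canister from where it was at the start of the episode below 0.03 m and angle between each of pot, pan, mill, canister's own z axis and vertical below 0.15 rad); the robot touches nothing.
It fails at once if the key of the other plate is pushed in (3 mm) ((y of pot in the frame of hob below 0 m and value of joint blue_key above 0.003 m) or (y of pot in the frame of hob above 0 m and value of joint green_key above 0.003 m)).
It fails at once if a key is pushed in out of order ((value of joint main_key below 0.004 m and value of joint any of blue_key, green_key above 0.004 m) or (value of joint boost_key above 0.004 m and not ((y of pot in the frame of hob above 0 m and value of joint blue_key above 0.004 m) or (y of pot in the frame of hob below 0 m and value of joint green_key above 0.004 m)))).
It fails at once if the hob or a key is pressed harder than 20 N (contact force between the arm and hob above 20 N).
It fails at once if the pot or the pan is shifted or lifted by more than 20 mm (distance of any of pot, pan from where it was at the start of the episode above 0.02 m).
It fails at once if the mill or the canister is shifted, lifted (30 mm) or tipped (distance of any of mill, canister from where it was at the start of the episode above 0.03 m or angle between any of mill, canister's own z axis and vertical above 0.3 rad).
It also fails if it takes over 46 s, if anything falls off the work surface, if the arm or the gripper's body presses on something with over 40 N, if the wrist force passes 120 N, or if a joint passes its speed limit or range.

ROBOT

A 6-joint arm with a two-finger parallel gripper is mounted at the origin on the work surface. World frame = base frame: x ahead of the robot, y to its left, z up, the work surface at z = 0. Lengths are in m, angles in degrees, forces in N, time in s.
With the tool pointing down it reaches from about 0.4 to 0.825 m from the base axis. Payload 7 kg.
Tool frame: the origin (TCP) lies midway between the tips of the shut fingers; the grasp point (between the pads) lies 19 mm behind it; z points along the fingers, y is the line along which they close (so a half turn about z gives the same grasp; the last joint's range is limited). The gripper opens to 88 mm and grips with 3 to 60 N. Pads are 19 mm wide; open, the fingers measure 130 mm over their backs; the gripper's body (78 mm by 193 mm) begins 47 mm behind the grasp point.
Start: joints at [92.481, 20.546, 0.682, 0, -70.136, -16.507], TCP at [0.164, 0.655, 0.198] pointing down, gripper open.
Joint ranges: [-176.03, 176.03], [-82.01, 121.73], [-58.28, 71.71], [-173.87, 95.51], [-174.79, -0.11], [-173.66, 173.66]. Speed limits (degrees/s): [136.94, 136.94, 172.46, 180, 180, 180].

INTERFACE

Orientations are given as [roll, pitch, yaw] about the fixed x, y, z axes, in that order (R = Rz(yaw) Ry(pitch) Rx(roll)).
In Python, from plant import ctrl gives the robot as it stands.
- The arm moves only by the tool step_arm, never from a script. Its argument "rows" is a list of rows, each a list of 3 entries, a list of its own where there are three numbers: the closure, from 0 (fully open) to 1 (shut), then the shift along the world's x, y, z in mm, then the turn, a rotation vector about the world's x, y, z in rad. A call has exactly 5 rows; each row is the pose to reach, as a shift and turn from the pose commanded when the call began; what a row does not reach only later rows make up. A row lasts 1/12 s, in which the tool goes at most 41.7 mm and 7.16 degrees, less where a joint would pass 70% of its speed; a pose out of reach is approached as far as the arm can. A call with a gripper value outside its range is refused whole. The fingers move at their own pace and stop on an object; the grip force is fixed at half the most. Time passes only in rows, so rows that repeat a pose let the fingers close, or fill a call up. It gives the time, the measured TCP pose, the force, the opening and the grip force at its end, in the units of the state.
- ctrl.get_obs(): the state, without advancing time (a new reading comes with each control period).
- ctrl.snapshot(name): name is "scene" or "side" or "wrist"; returns the picture (420x560x3 uint8, red, green, blue); there is no depth.
- ctrl.camera_model(name): a dict with "intrinsics" (3x3 intrinsics, pixels), "distortion" ([k1, k2, p1, p2, k3] as OpenCV has them; the pictures are not rectified), "R" (3x3) and "t" (3): a world point X has camera coordinates R X + t. Camera axes: x right, y down, z forward; pixel columns grow to the right and rows downward; lengths in m; the calibration is good to about 2 mm. A picture is of the moment at which its call begins: read the wrist's pose just before it. camera_model takes no time and is no camera call; for the wrist camera it gives the pose at the moment of the call.
- ctrl.close_job(): hands the job in; it is judged then, once.
The state is a dict: "clock": time; "joint_pos": joint angles; "qvel": joint speeds; "tau": joint torques, N m; "tool_pos": TCP position; "orientation": TCP orientation; "force": force on the tool from outside, world axes, zero at the start; "moment": the same for the moment, N m; "opening": finger opening in m; "gripper_force": force on a finger pad.
Only numpy, scipy, OpenCV 4.12 (cv2) and the standard library are available. Lean on these libraries where they do the work, as an engineer would, in place of code of your own. Each camera call takes 0.05 s, during which the arm holds its last target. There are 200 camera calls.

## Working session

There is one attempt and no reset: what is moved stays moved. The work goes in short steps, Python scripts to look and compute and a tool call to move; the robot and the scene stay as the last step left them, time stands still between calls to the robot, and variables do not carry over. Pictures are saved under pics/ and viewed, at most 13 in all, crops included, and the job is handed in when it is done.

Besides the shell and the picture viewer there is one more tool, called after "Request:" as name([rows], argument=value, ...), one row to a line, values as JSON. step_arm: Moves the arm, as the interface text tells. Its arguments: {"type":"object","properties":{"rows":{"type":"array"}},"required":["rows"]}

```bash
mkdir -p pics && python3 - <<'E'
from plant import ctrl
import cv2,numpy as np
o=ctrl.get_obs();print({k:np.round(v,4).tolist() for k,v in o.items()})
for n in("scene","side"):
    m=ctrl.camera_model(n);print(n,m)
    im=ctrl.snapshot(n);np.save(f"pics/{n}.npy",im);cv2.imwrite(f"pics/{n}0.png",im[:,:,::-1])
E
```

```text
{'clock': 0.0, 'joint_pos': [92.4824, 20.5909, 0.6339, -0.0213, -70.1349, -16.5071], 'qvel': [0.0352, -0.0654, 0.0406, -0.0722, -0.0352, 0.0023], 'tau': [0.0003, -58.2721, 29.3052, 6.9972, 0.007, -0.0002], 'tool_pos': [0.1635, 0.6544, 0.197], 'orientation': [179.9062, -0.0069, -14.0319], 'force': [0.3689, 0.7675, 0.306], 'moment': [-0.0532, -0.0105, -0.0564], 'gripper_force': 0.0, 'opening': 0.0877}
scene {'intrinsics': array([[455.21120892,   0.        , 280.51766083],
       [  0.        , 455.21120892, 209.07335777],
       [  0.        ,   0.        ,   1.        ]]), 'distortion': array([-0.01671676,  0.        ,  0.        ,  0.        ,  0.        ]), 'R': array([[ 0.70443015,  0.70969239, -0.01071748],
       [ 0.52659369, -0.53269423, -0.66252241],
       [-0.47589626,  0.461057  , -0.74896541]]), 't': array([-0.37955485, -0.22668456,  1.67430897])}
side {'intrinsics': array([[456.51388454,   0.        , 275.56072417],
       [  0.        , 456.51388454, 209.15551985],
       [  0.        ,   0.        ,   1.        ]]), 'distortion': array([-0.1036984,  0.       ,  0.       ,  0.       ,  0.       ]), 'R': array([[ 0.96773887, -0.25145567,  0.01585929],
       [-0.17987924, -0.73360566, -0.6553367 ],
       [ 0.1764226 ,  0.63134205, -0.75517037]]), 't': array([-0.53953854,  0.15952745,  1.29547921])}
```

View pics/scene0.png

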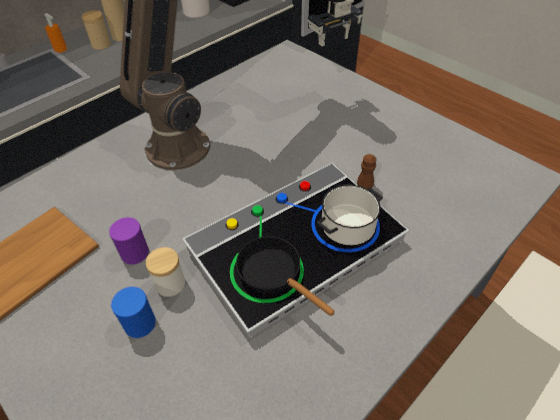

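View pics/side0.png

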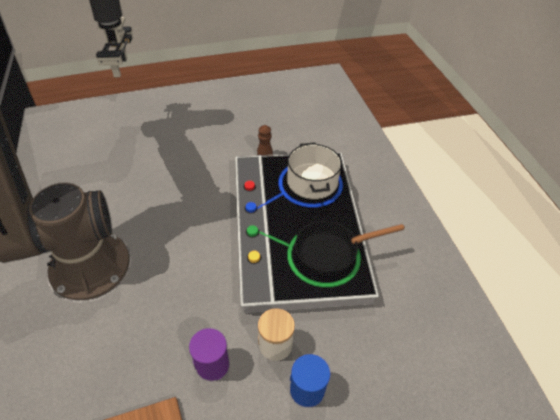

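The pot stands on the blue ring's plate and the pan on the green one. Scene pixels: red key (305,186), blue key (282,198), green (257,210), yellow (232,224). These could be mistaken for the blue key: blue canister (135,312), blue ring and line (346,225), and purple can (130,241). I choose the round spot at (282,198) in the key row.

```bash
cat > h.py <<'E'
import cv2,numpy as np
from plant import ctrl
def ray(n,px,m=None):
    m=m or ctrl.camera_model(n)
    p=cv2.undistortPoints(np.array([[px]],float),m["intrinsics"],m["distortion"])[0,0]
    return -m["R"].T@m["t"], m["R"].T@np.array([*p,1.])
def plane(n,px,z,m=None):
    c,d=ray(n,px,m); return c+d*(z-c[2])/d[2]
def blob(im,hue,near,r=11):
    h=cv2.cvtColor(im,cv2.COLOR_RGB2HSV).astype(int)
    dh=np.abs(h[...,0]-hue);dh=np.minimum(dh,180-dh)
    yy,xx=np.mgrid[:im.shape[0],:im.shape[1]]
    k=((dh<12)&(h[...,1]>120)&(h[...,2]>60)&(np.hypot(xx-near[0],yy-near[1])<r)).astype(np.uint8)
    k=cv2.morphologyEx(k,cv2.MORPH_OPEN,np.ones((3,3),np.uint8))
    c=max(cv2.findContours(k,0,2)[0],key=cv2.contourArea);M=cv2.moments(c)
    return np.array([M["m10"],M["m01"]])/M["m00"],M["m00"]
E
python3 - <<'E'
from h import *
K=dict(red=(0,(305,186),(249,185)),blue=(110,(282,198),(251,208)),green=(65,(257,210),(253,231)),yellow=(27,(232,224),(254,256)))
P=[]
for k,(h,a,b) in K.items():
    r=[];q=[]
    for n,s in(("scene",a),("side",b)):
        px,A=blob(np.load(f"pics/{n}.npy"),h,s);r.append(ray(n,px));q.append(plane(n,px,.070));print(k,n,px.round(1),A)
    (c1,d1),(c2,d2)=r
    s=np.linalg.lstsq(np.c_[d1,-d2],c2-c1,rcond=None)[0];x=(c1+d1*s[0]+c2+d2*s[1])/2
    print(" tri",x.round(4),"planes",q[0].round(4),q[1].round(4));P.append((q[0]+q[1])/2)
P=np.array(P);y=np.array([.135,.045,-.045,-.135])
c=P.mean(0);v=(y[:,None]*P).sum(0)/(y@y)
print("slope",np.linalg.norm(v[:2]),"hob yaw",np.degrees(np.arctan2(-v[0],v[1])))
v/=np.linalg.norm(v)
for k,t in zip(K,y): print(k,(c+v*t).round(4))
u=np.array([v[1],-v[0],0])
for n,y_ in(("blue",.14),("green",-.14)): print(n,"plate",(c+v*y_+u*.193).round(3))
im=np.load("pics/scene.npy")[150:260,200:400,::-1];cv2.imwrite("pics/crop.png",cv2.resize(im,None,fx=4,fy=4,interpolation=2))
E
```

```text
red scene [304.5 185.5] 73.0
red side [249.2 185.3] 76.5
 tri [0.5074 0.1397 0.0619] planes [0.5125 0.134  0.07  ] [0.506  0.1316 0.07  ]
blue scene [281.6 197.6] 75.5
blue side [250.7 207. ] 81.0
 tri [0.4927 0.0511 0.0616] planes [0.498  0.0461 0.07  ] [0.4913 0.0433 0.07  ]
green scene [257.  210.1] 78.0
green side [252.  230.7] 78.0
 tri [ 0.4766 -0.0382  0.0619] planes [ 0.4817 -0.0421  0.07  ] [ 0.4754 -0.0451  0.07  ]
yellow scene [231.3 223.2] 87.0
yellow side [253.6 256.3] 108.5
 tri [ 0.461  -0.1276  0.0634] planes [ 0.4654 -0.1305  0.07  ] [ 0.4601 -0.1326  0.07  ]
slope 0.994438660656139 hob yaw -10.015832185986717
red [0.5098 0.1336 0.07  ]
blue [0.4941 0.0449 0.07  ]
green [ 0.4785 -0.0437  0.07  ]
yellow [ 0.4628 -0.1323  0.07  ]
blue plate [0.701 0.105 0.07 ]
green plate [ 0.652 -0.171  0.07 ]
```

View pics/crop.png

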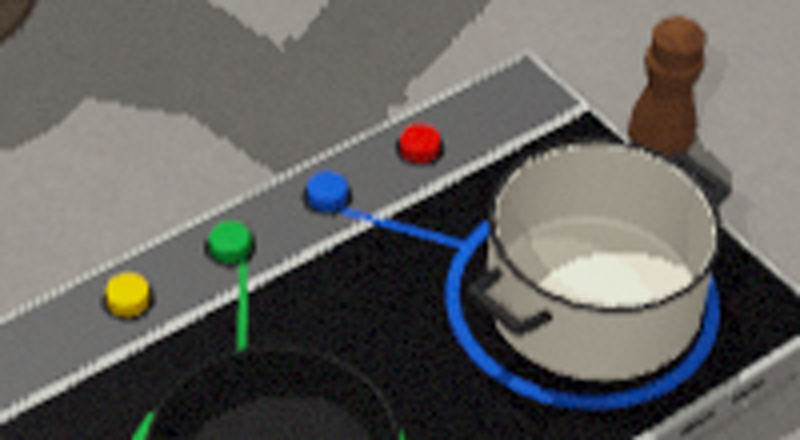

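The crop confirms it: four keys in a row, the blue line running from the blue key to the pot's ring, and the mill well beyond. The hob yaw of about -10° and 90 mm key pitch match. I'll move towards the red key with the fingers shut.

Request:
step_arm([
  [1, [22, -33, 0], [0, 0, 0]],
  [1, [44, -66, 0], [0, 0, 0]],
  [1, [66, -99, 0], [0, 0, 0]],
  [1, [88, -132, 0], [0, 0, 0]],
  [1, [110, -165, 0], [0, 0, 0]],
])

```text
clock: 0.52
tool_pos: [0.2741, 0.4879, 0.1975]
orientation: [180.0, 0.0, -14.0]
force: [-0.1, -0.0, -0.3]
opening: 0.0599
gripper_force: 0.0
```

Request:
step_arm([
  [1, [22, -33, 0], [0, 0, 0]],
  [1, [44, -66, 0], [0, 0, 0]],
  [1, [66, -99, 0], [0, 0, 0]],
  [1, [88, -132, 0], [0, 0, 0]],
  [1, [110, -165, 0], [0, 0, 0]],
])

```text
clock: 0.93
tool_pos: [0.3841, 0.3229, 0.1979]
orientation: [-180.0, 0.0, -14.0]
force: [0.8, 0.1, 0.5]
opening: 0.0264
gripper_force: 0.0
```

Request:
step_arm([
  [1, [22, -33, 0], [0, 0, 0]],
  [1, [44, -66, 0], [0, 0, 0]],
  [1, [66, -99, 0], [0, 0, 0]],
  [1, [88, -132, 0], [0, 0, 0]],
  [1, [100, -150, 0], [0, 0, 0]],
])

```text
clock: 1.35
tool_pos: [0.4846, 0.1718, 0.1978]
orientation: [180.0, 0.0, -14.1]
force: [0.2, 0.2, 0.8]
opening: 0.0006
gripper_force: 0.0
```

Now the wrist view, to pin down the keys' x and y from close by.

```bash
python3 - <<'E'
from h import *
o=ctrl.get_obs();m=ctrl.camera_model("wrist");im=ctrl.snapshot("wrist")
np.save("pics/w1.npy",im);np.save("pics/w1m.npy",m,allow_pickle=True)
cv2.imwrite("pics/w1.png",im[:,:,::-1])
print(o["tool_pos"],"cam",-m["R"].T@m["t"],"fwd",m["R"][2])
X=[("tcp",o["tool_pos"]),("red",[.5098,.1336,.072]),("blue",[.4941,.0449,.072]),("green",[.4785,-.0437,.072])]
for n,x in X:
    p=cv2.projectPoints(np.array([x],float),cv2.Rodrigues(m["R"])[0],m["t"],m["intrinsics"],m["distortion"])[0].ravel();print(n,p.round(0))
E
```

```text
[0.48462521 0.17177775 0.19779985] cam [0.56546397 0.15217318 0.38365106] fwd [-0.29609638  0.07404188 -0.95228396]
tcp [282. 245.]
red [312. 164.]
blue [401. 157.]
green [492. 151.]
```

View pics/w1.png

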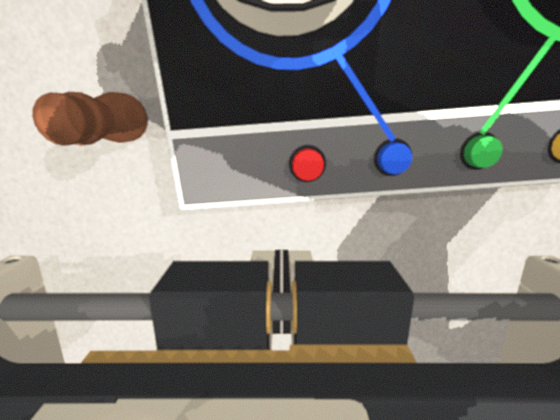

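The wrist picture shows red at (308,164), blue (394,157), green (483,151), the mill at (90,117) well clear to the left, and the shut fingertips around (282,250).

```bash
python3 - <<'E'
from h import *
im=np.load("pics/w1.npy");m=np.load("pics/w1m.npy",allow_pickle=True).item()
P=[]
for n,h,s in(("red",0,(308,164)),("blue",110,(394,157)),("green",65,(483,151))):
    px,A=blob(im,h,s,22);p=plane("wrist",px,.071,m);P.append(p);print(n,px.round(1),A,"diam mm",1e3*2*np.sqrt(A/np.pi)*.32/m["intrinsics"][0,0],p.round(4))
P=np.array(P);print(np.linalg.norm(np.diff(P,axis=0),axis=1), "yellow",(P[2]+(P[2]-P[0])/2).round(4),"mill/pan clear; delta red mm",(1e3*(P[0]-ctrl.get_obs()["tool_pos"])).round(1))
E
```

```text
red [307.6 164.1] 827.5 diam mm 33.913414295114855 [0.5101 0.1381 0.071 ]
blue [394. 157.] 908.5 diam mm 35.53448126568573 [0.4959 0.0516 0.071 ]
green [482.4 150.4] 961.5 diam mm 36.556293747528386 [ 0.4807 -0.0353  0.071 ]
[0.08771476 0.08821721] yellow [ 0.466  -0.1221  0.071 ] mill/pan clear; delta red mm [  24.7  -32.3 -126.6]
```

At 71 mm the key pitch comes out slightly small (88 mm). Together with the triangulation this suggests the tops are at 64–72 mm, so I'll find contact by force. Using red (0.508, 0.138), blue (0.494, 0.050), yellow (0.463, -0.128).

Request:
step_arm([
  [1, [23, -34, 0], [0, 0, 0]],
  [1, [23, -34, -30], [0, 0, 0]],
  [1, [23, -34, -60], [0, 0, 0]],
  [1, [23, -34, -90], [0, 0, 0]],
  [1, [23, -34, -110], [0, 0, 0]],
])

```text
clock: 1.82
tool_pos: [0.5052, 0.1397, 0.0852]
orientation: [179.9, 0.1, -14.1]
force: [0.8, 0.2, -0.7]
opening: 0.0005
gripper_force: 0.0
```

Request:
step_arm([
  [1, [0, 0, -2], [0, 0, 0]],
  [1, [0, 0, -4], [0, 0, 0]],
  [1, [0, 0, -6], [0, 0, 0]],
  [1, [0, 0, -8], [0, 0, 0]],
  [1, [0, 0, -10], [0, 0, 0]],
])

```text
clock: 2.23
tool_pos: [0.5074, 0.1415, 0.0792]
orientation: [-179.9, -0.1, -14.0]
force: [-0.1, 0.0, -0.2]
opening: 0.0003
gripper_force: 0.0
```

Request:
step_arm([
  [1, [0, 0, -1], [0, 0, 0]],
  [1, [0, 0, -2], [0, 0, 0]],
  [1, [0, 0, -3], [0, 0, 0]],
  [1, [0, 0, -4], [0, 0, 0]],
  [1, [0, 0, -4], [0, 0, 0]],
])

```text
clock: 2.65
tool_pos: [0.5065, 0.1408, 0.0739]
orientation: [180.0, 0.0, -14.0]
force: [-0.9, 0.1, 0.3]
opening: 0.0006
gripper_force: 0.0
```

Request:
step_arm([
  [1, [1, -2, -1], [0, 0, 0]],
  [1, [1, -2, -1], [0, 0, 0]],
  [1, [1, -2, -2], [0, 0, 0]],
  [1, [1, -2, -3], [0, 0, 0]],
  [1, [1, -2, -3], [0, 0, 0]],
])

```text
clock: 3.07
tool_pos: [0.5075, 0.1387, 0.0707]
orientation: [180.0, 0.0, -14.0]
force: [-0.3, 1.0, 0.1]
opening: 0.001
gripper_force: 0.0
```

Request:
step_arm([
  [1, [0, 0, -1], [0, 0, 0]],
  [1, [0, 0, -1], [0, 0, 0]],
  [1, [0, 0, -2], [0, 0, 0]],
  [1, [0, 0, -2], [0, 0, 0]],
  [1, [0, 0, -2], [0, 0, 0]],
])

```text
clock: 3.48
tool_pos: [0.5076, 0.1388, 0.0689]
orientation: [180.0, 0.0, -14.0]
force: [0.4, 0.6, 0.2]
opening: 0.0006
gripper_force: 0.0
```

Request:
step_arm([
  [1, [0, 0, -1], [0, 0, 0]],
  [1, [0, 0, -1], [0, 0, 0]],
  [1, [0, 0, -2], [0, 0, 0]],
  [1, [0, 0, -2], [0, 0, 0]],
  [1, [0, 0, -2], [0, 0, 0]],
])

```text
clock: 3.9
tool_pos: [0.5076, 0.1388, 0.0669]
orientation: [180.0, 0.0, -14.0]
force: [1.2, -0.7, 0.0]
opening: 0.0002
gripper_force: 0.0
```

Request:
step_arm([
  [1, [0, 0, -1], [0, 0, 0]],
  [1, [0, 0, -1], [0, 0, 0]],
  [1, [0, 0, -2], [0, 0, 0]],
  [1, [0, 0, -2], [0, 0, 0]],
  [1, [0, 0, -2], [0, 0, 0]],
])

```text
clock: 4.32
tool_pos: [0.5075, 0.1388, 0.0649]
orientation: [180.0, 0.0, -14.0]
force: [0.3, -0.0, -0.2]
opening: 0.0001
gripper_force: 0.0
```

Still no contact at 65 mm, so I'll look at the tip before going lower.

```bash
python3 - <<'E'
from h import *
im=ctrl.snapshot("side");w=ctrl.snapshot("wrist");s=ctrl.snapshot("scene")
f=lambda a,k:cv2.resize(a[:,:,::-1],None,fx=k,fy=k,interpolation=2)
a=f(im[120:270,200:330],3)[:450,:390]
b=f(s[130:230,240:370],3);b=cv2.copyMakeBorder(b,0,450-b.shape[0],0,0,0)
cv2.imwrite("pics/two.png",np.hstack([a,b]));cv2.imwrite("pics/w2.png",w[:,:,::-1])
m=ctrl.camera_model("wrist");print(cv2.projectPoints(ctrl.get_obs()["tool_pos"][None],cv2.Rodrigues(m["R"])[0],m["t"],m["intrinsics"],m["distortion"])[0].ravel())
E
```

```text
[282.0156923  244.70088555]
```

View pics/two.png

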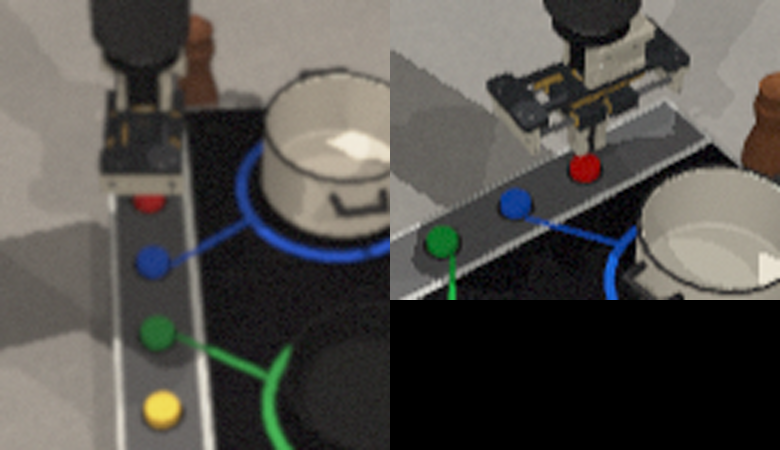

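View pics/w2.png

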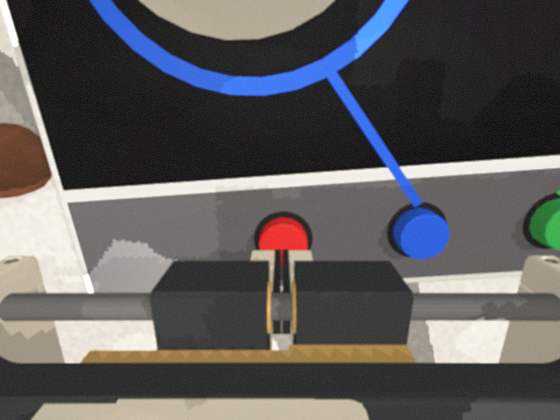

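The key is centred under the tip, at (283,241) against the projected TCP (282,245). The key may be following the tip down, with the force relaxing during my hold rows, so I'll read the force at the end of a moving row.

Request:
step_arm([
  [1, [0, 0, 0], [0, 0, 0]],
  [1, [0, 0, 0], [0, 0, 0]],
  [1, [0, 0, 0], [0, 0, 0]],
  [1, [0, 0, 0], [0, 0, 0]],
  [1, [0, 0, -1], [0, 0, 0]],
])

```text
clock: 4.88
tool_pos: [0.5077, 0.1389, 0.0641]
orientation: [-180.0, -0.0, -14.0]
force: [0.1, -0.0, 0.1]
opening: 0.0005
gripper_force: 0.0
```

```bash
python3 - <<'E'
from h import *
im=ctrl.snapshot("scene");o=np.load("pics/scene.npy");print(ctrl.get_obs()["force"],ctrl.get_obs()["tool_pos"])
for n,h,s in(("red",0,(305,186)),("blue",110,(282,198)),("green",65,(257,210)),("yellow",27,(232,224))):
    print(n,*[(blob(i,h,s)[0].round(2),blob(i,h,s)[1]) for i in(o,im)])
for i in(o,im): print(i[178:194,305].tolist())
E
```

```text
[ 0.00584155  0.5816666  -0.51432315] [0.50758125 0.13885637 0.06382083]
red (array([304.5, 185.5]), 73.0) (array([304.5 , 185.86]), 67.0)
blue (array([281.57, 197.62]), 75.5) (array([281.47, 197.53]), 74.5)
green (array([257.03, 210.08]), 78.0) (array([257.08, 210.12]), 77.5)
yellow (array([231.26, 223.17]), 87.0) (array([231.26, 223.17]), 87.0)
[[103, 104, 101], [107, 105, 105], [138, 90, 87], [193, 45, 47], [217, 6, 0], [217, 0, 0], [218, 20, 1], [218, 14, 0], [219, 23, 11], [202, 14, 3], [155, 10, 0], [138, 1, 0], [112, 21, 19], [71, 72, 69], [103, 103, 103], [105, 103, 103]]
[[135, 130, 117], [136, 131, 117], [132, 128, 114], [127, 99, 86], [129, 13, 8], [140, 10, 7], [153, 14, 12], [151, 7, 0], [153, 12, 1], [151, 7, 10], [148, 0, 1], [146, 13, 0], [120, 20, 21], [43, 40, 42], [62, 64, 61], [62, 61, 61]]
```

```bash
python3 - <<'E'
from h import *
im=ctrl.snapshot("scene");t=ctrl.get_obs()["tool_pos"];m=ctrl.camera_model("scene")
pr=lambda x:cv2.projectPoints(np.array([x],float),cv2.Rodrigues(m["R"])[0],m["t"],m["intrinsics"],m["distortion"])[0].ravel()
print(t,pr(t),"10mm up",pr(t+[0,0,.01]),"cam",-m["R"].T@m["t"])
big=cv2.resize(im[155:200,270:340,::-1],None,fx=10,fy=10,interpolation=2)
u=((pr(t)-[270,155]+.5)*10).astype(int);cv2.circle(big,tuple(map(int,u)),4,(255,255,0),1)
cv2.imwrite("pics/tip.png",big)
E
```

```text
[0.50752925 0.13883377 0.06381912] [304.3315759  185.30623181] 10mm up [304.4212442  183.09099612] cam [ 1.18353792 -0.62333825  1.09974804]
```

View pics/tip.png

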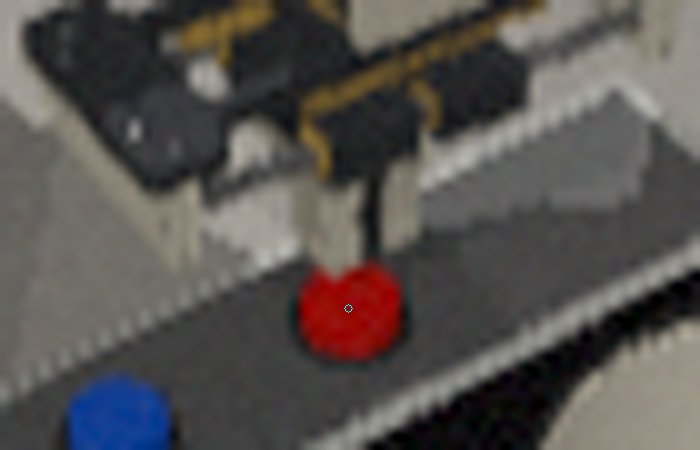

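The enlargement shows the fingertips still clearly above the red key: tips end at scene row ~180, while the nominal TCP projects to row 185. The real tips therefore sit about 20–30 mm higher than the reported TCP, laterally on target. Feeling further down in 1 mm rows (8 mm of key travel leaves margin).

Request:
step_arm([
  [1, [0, 0, -1], [0, 0, 0]],
  [1, [0, 0, -2], [0, 0, 0]],
  [1, [0, 0, -3], [0, 0, 0]],
  [1, [0, 0, -4], [0, 0, 0]],
  [1, [0, 0, -5], [0, 0, 0]],
])

```text
clock: 5.4
tool_pos: [0.5076, 0.1388, 0.0588]
orientation: [180.0, 0.0, -14.0]
force: [0.3, -0.6, 0.4]
opening: 0.0002
gripper_force: 0.0
```

Request:
step_arm([
  [1, [0, 0, -1], [0, 0, 0]],
  [1, [0, 0, -2], [0, 0, 0]],
  [1, [0, 0, -3], [0, 0, 0]],
  [1, [0, 0, -4], [0, 0, 0]],
  [1, [0, 0, -5], [0, 0, 0]],
])

```text
clock: 5.82
tool_pos: [0.5076, 0.1388, 0.0538]
orientation: [180.0, 0.0, -14.0]
force: [-1.2, 0.4, -0.1]
opening: 0.0007
gripper_force: 0.0
```

Request:
step_arm([
  [1, [0, 0, -1], [0, 0, 0]],
  [1, [0, 0, -2], [0, 0, 0]],
  [1, [0, 0, -3], [0, 0, 0]],
  [1, [0, 0, -4], [0, 0, 0]],
  [1, [0, 0, -4], [0, 0, 0]],
])

```text
clock: 6.23
tool_pos: [0.5075, 0.1388, 0.0497]
orientation: [180.0, 0.0, -14.0]
force: [0.1, 0.3, -0.1]
opening: 0.0004
gripper_force: 0.0
```

Request:
step_arm([
  [1, [0, 0, -1], [0, 0, 0]],
  [1, [0, 0, -2], [0, 0, 0]],
  [1, [0, 0, -3], [0, 0, 0]],
  [1, [0, 0, -3], [0, 0, 0]],
  [1, [0, 0, -4], [0, 0, 0]],
])

```text
clock: 6.65
tool_pos: [0.5077, 0.1389, 0.046]
orientation: [-180.0, -0.0, -14.0]
force: [-0.1, -0.1, -0.2]
opening: 0.0004
gripper_force: 0.0
```

```bash
python3 - <<'E'
from h import *
im=ctrl.snapshot("scene");w=ctrl.snapshot("wrist")
a=cv2.resize(im[155:200,270:340,::-1],None,fx=7,fy=7,interpolation=2)
b=cv2.resize(w[180:290,220:380,::-1],(490,337),interpolation=2)
a=cv2.resize(a,(390,251));b=cv2.resize(b,(390,268))
cv2.imwrite("pics/tip2.png",np.vstack([a,b]));print(blob(im,0,(305,186)),ctrl.get_obs()["force"])
E
```

```text
(array([304.76995305, 187.6056338 ]), 35.5) [-0.150915    0.70983108  0.11663878]
```

View pics/tip2.png

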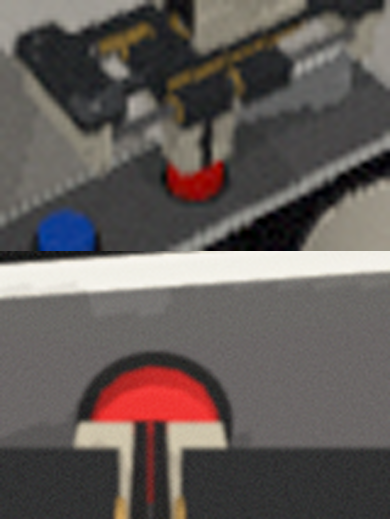

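The tip is now just above the key and centred on it; its contact shadow is visible on the red face in the wrist crop. Going on gently.

Request:
step_arm([
  [1, [0, 0, -1], [0, 0, 0]],
  [1, [0, 0, -1], [0, 0, 0]],
  [1, [0, 0, -2], [0, 0, 0]],
  [1, [0, 0, -2], [0, 0, 0]],
  [1, [0, 0, -3], [0, 0, 0]],
])

```text
clock: 7.17
tool_pos: [0.5076, 0.1388, 0.0431]
orientation: [180.0, -0.0, -14.0]
force: [-0.9, 0.9, 2.7]
opening: 0.0
gripper_force: 1.3
```

Contact (2.7 N) at a reported z of 0.043. Now pushing through the travel.

Request:
step_arm([
  [1, [0, 0, -1], [0, 0, 0]],
  [1, [0, 0, -2], [0, 0, 0]],
  [1, [0, 0, -3], [0, 0, 0]],
  [1, [0, 0, -3], [0, 0, 0]],
  [1, [0, 0, -4], [0, 0, 0]],
])

```text
clock: 7.58
tool_pos: [0.5076, 0.1388, 0.0391]
orientation: [180.0, -0.0, -14.0]
force: [-1.9, -1.7, 3.7]
opening: 0.0003
gripper_force: 1.8
```

Request:
step_arm([
  [1, [0, 0, -0.5], [0, 0, 0]],
  [1, [0, 0, -1], [0, 0, 0]],
  [1, [0, 0, -1.5], [0, 0, 0]],
  [1, [0, 0, -2], [0, 0, 0]],
  [1, [0, 0, -2], [0, 0, 0]],
])

```text
clock: 8.0
tool_pos: [0.5076, 0.1388, 0.0369]
orientation: [180.0, 0.0, -14.0]
force: [-1.5, -1.0, 2.7]
opening: 0.0005
gripper_force: 1.4
```

Red is in by about 6.5 mm. Lift, shift one pitch (-16, -89 mm) to blue, and come down.

Request:
step_arm([
  [1, [0, 0, 15], [0, 0, 0]],
  [1, [0, 0, 40], [0, 0, 0]],
  [1, [-6, -33, 40], [0, 0, 0]],
  [1, [-12, -66, 40], [0, 0, 0]],
  [1, [-16, -89, 40], [0, 0, 0]],
])

```text
clock: 8.42
tool_pos: [0.4908, 0.0485, 0.0769]
orientation: [-180.0, 0.0, -14.0]
force: [-0.3, -0.4, 0.2]
opening: 0.0005
gripper_force: 0.0
```

```bash
python3 - <<'E'
from h import *
o=ctrl.get_obs();m=ctrl.camera_model("wrist");w=ctrl.snapshot("wrist");s=ctrl.snapshot("scene")
print(o["tool_pos"],o["force"],"scene red",blob(s,0,(305,186)),"blue",blob(s,110,(282,198)))
h=cv2.cvtColor(w,cv2.COLOR_RGB2HSV)
print("tcp px",cv2.projectPoints(o["tool_pos"][None],cv2.Rodrigues(m["R"])[0],m["t"],m["intrinsics"],m["distortion"])[0].ravel(), "expected blue px",cv2.projectPoints(np.array([[.492,.05,.072]]),cv2.Rodrigues(m["R"])[0],m["t"],m["intrinsics"],m["distortion"])[0].ravel())
cv2.imwrite("pics/w3.png",w[:,:,::-1])
E
```

```text
[0.49077381 0.04851078 0.07692979] [-0.33776691 -0.36745702  0.1687121 ] scene red (array([304.43442623, 186.14754098]), 61.0) blue (array([281.46532438, 197.52796421]), 74.5)
tcp px [282.08186328 244.73756065] expected blue px [279.48905249 240.60674202]
```

View pics/w3.png

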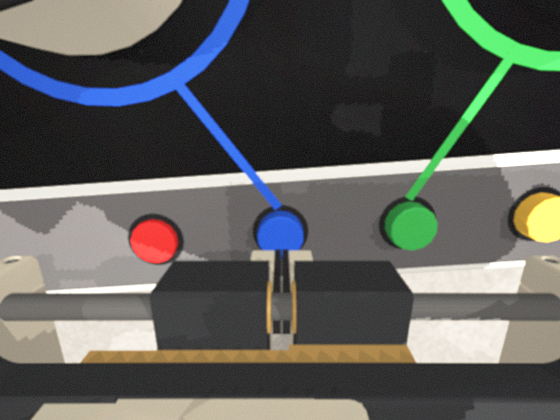

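Red is visibly sunk at (154,241), blue sits under the tip at (280,235), and green (410,224) and yellow (545,217) are up. Pushing blue to the same depth.

Request:
step_arm([
  [1, [2, 1, -10], [0, 0, 0]],
  [1, [2, 1, -20], [0, 0, 0]],
  [1, [2, 1, -28], [0, 0, 0]],
  [1, [2, 1, -30], [0, 0, 0]],
  [1, [2, 1, -31], [0, 0, 0]],
])

```text
clock: 8.93
tool_pos: [0.493, 0.0511, 0.0445]
orientation: [179.9, 0.1, -14.0]
force: [-0.8, -0.3, 1.0]
opening: 0.0006
gripper_force: 0.0
```

Request:
step_arm([
  [1, [0, 0, -1], [0, 0, 0]],
  [1, [0, 0, -2], [0, 0, 0]],
  [1, [0, 0, -3], [0, 0, 0]],
  [1, [0, 0, -4], [0, 0, 0]],
  [1, [0, 0, -5], [0, 0, 0]],
])

```text
clock: 9.35
tool_pos: [0.4939, 0.0512, 0.0413]
orientation: [-180.0, -0.0, -14.0]
force: [-1.0, 1.8, 2.8]
opening: 0.0005
gripper_force: 1.5
```

Request:
step_arm([
  [1, [0, 0, -1], [0, 0, 0]],
  [1, [0, 0, -2], [0, 0, 0]],
  [1, [0, 0, -3], [0, 0, 0]],
  [1, [0, 0, -4], [0, 0, 0]],
  [1, [0, 0, -4.5], [0, 0, 0]],
])

```text
clock: 9.77
tool_pos: [0.4939, 0.0511, 0.0365]
orientation: [-180.0, -0.0, -14.0]
force: [-1.4, 4.1, 4.5]
opening: 0.0003
gripper_force: 2.1
```

Blue is in (4.5 N at 0.0365). Lift, pass high over green, and go to yellow.

Request:
step_arm([
  [1, [0, 0, 20], [0, 0, 0]],
  [1, [0, 0, 41], [0, 0, 0]],
  [1, [-6, -36, 41], [0, 0, 0]],
  [1, [-12, -72, 41], [0, 0, 0]],
  [1, [-18, -108, 41], [0, 0, 0]],
])

```text
clock: 10.18
tool_pos: [0.4751, -0.0582, 0.0775]
orientation: [180.0, -0.0, -13.9]
force: [1.1, -0.2, -0.0]
opening: 0.0005
gripper_force: 0.0
```

Request:
step_arm([
  [1, [-7, -35, 0], [0, 0, 0]],
  [1, [-13, -69, 0], [0, 0, 0]],
  [1, [-13, -69, 0], [0, 0, 0]],
  [1, [-13, -69, 0], [0, 0, 0]],
  [1, [-13, -69, 0], [0, 0, 0]],
])

```text
clock: 10.6
tool_pos: [0.4623, -0.1265, 0.0772]
orientation: [180.0, 0.0, -14.1]
force: [0.3, 0.6, -0.0]
opening: 0.0003
gripper_force: 0.0
```

```bash
python3 - <<'E'
from h import *
o=ctrl.get_obs();w=ctrl.snapshot("wrist");print(o["tool_pos"],o["force"])
print("yellow",blob(w,27,(280,230),40),"green",blob(w,65,(150,235),45),)
print("bbox",[ (np.ptp(x)+1,x.min(),x.max()) for x in np.nonzero(((cv2.cvtColor(w,cv2.COLOR_RGB2HSV)[...,1]>150)&(abs(cv2.cvtColor(w,cv2.COLOR_RGB2HSV)[...,0].astype(int)-27)<8))[190:250,220:340])])
cv2.imwrite("pics/w4.png",w[:,:,::-1])
E
```

```text
[ 0.46234004 -0.12650941  0.07722033] [ 0.31733587  0.62670705 -0.03371635]
yellow (array([283.86387435, 233.03741274]), 1528.0) green (array([157.07030992, 240.83498187]), 2022.0)
bbox [(np.int64(38), np.int64(22), np.int64(59)), (np.int64(48), np.int64(40), np.int64(87))]
```

View pics/w4.png

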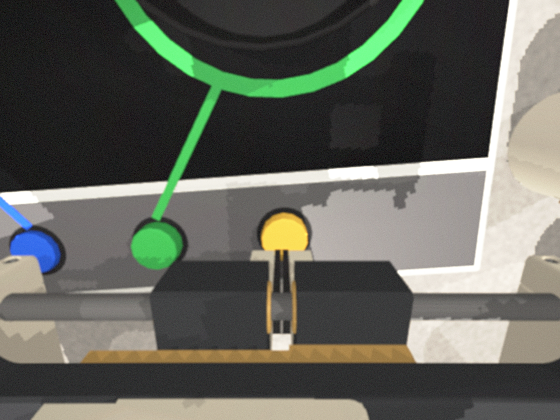

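Yellow is at (284,236) under the tip, green (157,245) is still up, blue is sunk at (35,251), and the canister is clear at the right edge. Pushing yellow.

Request:
step_arm([
  [1, [1, -1, -10], [0, 0, 0]],
  [1, [1, -1, -20], [0, 0, 0]],
  [1, [1, -1, -28], [0, 0, 0]],
  [1, [1, -1, -31], [0, 0, 0]],
  [1, [1, -1, -32], [0, 0, 0]],
])

```text
clock: 11.07
tool_pos: [0.4631, -0.1267, 0.0444]
orientation: [180.0, 0.1, -14.0]
force: [-0.6, -0.9, 0.0]
opening: 0.0004
gripper_force: 0.0
```

Request:
step_arm([
  [1, [0, 0, -1], [0, 0, 0]],
  [1, [0, 0, -2], [0, 0, 0]],
  [1, [0, 0, -3], [0, 0, 0]],
  [1, [0, 0, -4], [0, 0, 0]],
  [1, [0, 0, -5], [0, 0, 0]],
])

```text
clock: 11.48
tool_pos: [0.464, -0.127, 0.0408]
orientation: [-180.0, -0.1, -14.0]
force: [0.0, 2.8, 3.9]
opening: 0.0005
gripper_force: 1.6
```

Request:
step_arm([
  [1, [0, 0, -1], [0, 0, 0]],
  [1, [0, 0, -2], [0, 0, 0]],
  [1, [0, 0, -3], [0, 0, 0]],
  [1, [0, 0, -4], [0, 0, 0]],
  [1, [0, 0, -4], [0, 0, 0]],
])

```text
clock: 11.9
tool_pos: [0.4639, -0.1271, 0.0364]
orientation: [-180.0, -0.0, -14.0]
force: [1.2, 0.9, 1.5]
opening: -0.0001
gripper_force: 0.7
```

Request:
step_arm([
  [1, [0, 0, 10], [0, 0, 0]],
  [1, [0, 0, 40], [0, 0, 0]],
  [1, [0, 0, 80], [0, 0, 0]],
  [1, [0, 0, 100], [0, 0, 0]],
  [1, [0, 0, 100], [0, 0, 0]],
])

```text
clock: 12.32
tool_pos: [0.4663, -0.1276, 0.141]
orientation: [-179.9, -0.4, -14.0]
force: [0.9, -0.1, -0.6]
opening: 0.0006
gripper_force: 0.0
```

```bash
python3 - <<'E'
from h import *
s=ctrl.snapshot("scene");o=np.load("pics/scene.npy");w=ctrl.snapshot("wrist");print(ctrl.get_obs()["tool_pos"],ctrl.get_obs()["force"])
for n,h,p in(("red",0,(305,186)),("blue",110,(282,198)),("green",65,(257,210)),("yellow",27,(232,224))):
    for i in(o,s):
        try:print(n,*blob(i,h,p))
        except Exception as e:print(n,"hidden")
cv2.imwrite("pics/w5.png",np.vstack([w[60:330,:,::-1],s[130:330,:,::-1]]))
E
```

```text
[ 0.46368899 -0.12728463  0.13693486] [ 0.02789495  0.56728234 -0.71562721]
red [304.5 185.5] 73.0
red [304.44915254 186.15254237] 59.0
blue [281.57395143 197.62251656] 75.5
blue [281.50133333 198.328     ] 62.5
green [257.03205128 210.08333333] 78.0
green [257.07337526 210.16771488] 79.5
yellow [231.2605364  223.16858238] 87.0
yellow [231.5 224. ] 68.0
```

View pics/w5.png

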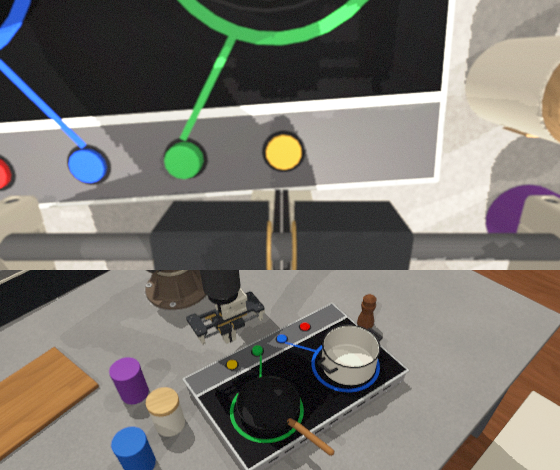

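Red, blue and yellow are all sunk by similar amounts: their scene blobs moved down 0.65–0.8 px and lost 13–19 px². Green is unchanged, the pot, pan, mill and canister look undisturbed, and the arm is clear of everything. Handing in.

```bash
python3 -c "
from plant import ctrl
print(ctrl.close_job())"
```

```text
the job is handed in; nothing more can be done
None
```

I pushed the red, blue (the pot's plate) and yellow keys in that order, to about 6–7 mm each with readings under 7 N; green stayed up, nothing else looked moved, and the job is handed in at about 12 s, though the hand-in returned no verdict.

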